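# Show a bottle's three stock dots to the shop's code reader

### The job

Pick up the amber glass bottle and, holding it upright above the white cross with its dots level with the reader's lens, turn it to show the lens squarely its white dot, then its yellow dot, then its blue dot, keeping still for a second each time. Then stand the bottle upright on the reader's round cork pad, without dropping it, and let go. Leave the smoke-grey bottle and the white vase where they stand.

Things in the scene. Friction and masses are not known exactly. Their poses are not given: they have to be found in the camera images.
- amber_bottle: Amber flat bottle, loose, 0.2-0.4 kg. Origin: centre of its underside, z up. Body 44 (x) by 70 (y) by 95 mm high, flat shoulder; round neck, diameter 28 mm, from 95 mm up to a lip at 147-153 mm: grip it there, at any yaw. Round 28 mm stickers centred 50 mm above the base: white on the +x side, yellow on the narrow +y side (and a small one on the shoulder above it), blue on the -x side, none on -y.
- reader: Fixed reader: white head, top 144 mm up, on a column on a dark base plate. Origin: on the counter under the column, z up. Its red lens looks along its -x, 110 mm up, 31 mm out. A white cross on a round cork pad (130 mm wide, top 16 mm up) is centred 120 mm out along -x. To show a dot: bottle's axis over the cross, its base 60 mm above the counter, the dot facing along the reader's +x.
- smoke_bottle: Smoke-grey bottle of the same shape and size as the amber one, without stickers, loose; a bystander. Origin: centre of its underside.
- white_vase: White ceramic vase, round, 72 mm in diameter, 118 mm high, loose; a bystander. Origin: centre of its underside.
Things that resemble listed ones, but are neither listed nor needed, are in the scene too. What is meant by the amber_bottle is not green, purple or red, and is the larger of those in its own colour.

How it is judged:
By the outcome, as a careful person would: the job done as asked, in the order asked, and still so for the second after the job is handed in, with the robot touching nothing.
It also fails if it takes over 51 s, if anything falls off the work surface, if the arm or the gripper's body presses on something with over 40 N, if the wrist force passes 120 N, or if a joint passes its speed limit or range.

### The arm

A 6-joint arm with a two-finger parallel gripper is mounted at the origin on the work surface. World frame = base frame: x ahead of the robot, y to its left, z up, the work surface at z = 0. Lengths are in mm, angles in rad, forces in N, time in s.
With the tool pointing down it reaches from about 350 to 975 mm from the base axis. Payload 7.1 kg.
Tool frame: the origin (TCP) lies between the finger pads; the fingertips stand 8 mm ahead of it and the grasp point (between the pads) lies 11 mm behind it; x points along the fingers, y is the direction in which the jaws open and shut, and the axes are right-handed (so a half turn about x gives the same grasp; the last joint's range is limited). The gripper opens to 88 mm and grips with 3 to 60 N. Pads are 20 mm wide; open, the fingers measure 115 mm over their backs; the gripper's body (75 mm by 178 mm) begins 61 mm behind the grasp point.
Start: joints at [1.224, 0.423, 1.63, -0, 1.089, -0.019], TCP at [201.194, 591.714, 230.675] pointing down, gripper open.
Joint ranges: [-3, 3], [-0.9, 2.11], [0.09, 2.58], [-1.31, 4.45], [0.11, 2.69], [-2.54, 2.54]. Speed limits (rad/s): [2.39, 2.39, 3.01, 3.14, 3.14, 3.14].

### API

Orientations are given as a rotation vector (axis times angle).
In Python, from workcell import ctrl gives the robot as it stands.
- The arm moves only by the tool apply_moves, never from a script. Its argument "increments" is a list of rows, each an object with "gripper": the opening in per cent of the stroke, from 0 (shut) to 100 (fully open); "delta_pos": the shift along the tool's x, y, z in cm, a list of three; "dr": the turn, a rotation vector about the tool's x, y, z in rad, a list of three. In form: [{"gripper": gripper, "delta_pos": [dx, dy, dz], "dr": [ax, ay, az]}, ...]. A call has exactly 5 rows; each row shifts and turns the commanded pose from where the row before left it, along the tool's axes as they then stand; what a row does not reach is not made up. A row lasts 1/12 s, in which the tool goes at most 41.7 mm and 7.16 degrees, less where a joint would pass 70% of its speed; a pose out of reach is approached as far as the arm can. A call with a gripper value outside its range is refused whole. The fingers move at their own pace and stop on an object; the grip force is fixed at half the most. Time passes only in rows, so rows that do not move let the fingers close, or fill a call up. It gives the time, the measured TCP pose, the force and the opening at its end, in the units of the state.
- ctrl.get_obs(): the state, without advancing time (a new reading comes with each control period).
- ctrl.get_image(name): name is "side" or "top" or "wrist"; returns a dict with "img" (384x512x3 uint8, red, green, blue), "range_z" (384x512 float32, mm along the optical axis (not along the pixel's ray), 0 where there is no reading), "mtx" (3x3 intrinsics, pixels), "rvec" (rotation vector, rad) and "tvec" (3), from world to camera coordinates, as OpenCV has them. Camera axes: x right, y down, z forward; pixel columns grow to the right and rows downward; lengths in mm; the calibration is good to about 2 mm. The wrist camera is an equidistant fisheye: a pixel r from the principal point sees the ray r / f radians off the axis. A picture is of the moment at which its call begins.
- ctrl.close_job(): hands the job in, once; it reports no verdict.
The state is a dict: "t": time; "qpos": joint angles; "qvel": joint speeds; "joint_torque": joint torques, N m; "ee_pos": TCP position; "orientation": TCP orientation; "ft_force": force on the tool from outside, world axes, zero at the start; "moment": the same for the moment, N m; "width": finger opening in mm.
Only numpy, scipy, OpenCV 4.12 (cv2) and the standard library are available. Lean on these libraries where they do the work, as an engineer would, in place of code of your own. Each camera call takes 0.05 s, during which the arm holds its last target. There are 200 camera calls.

## Working session

There is one attempt and no reset: what is moved stays moved. The work goes in short steps, Python scripts to look and compute and a tool call to move; the robot and the scene stay as the last step left them, time stands still between calls to the robot, and variables do not carry over. Pictures are saved under pics/ and viewed, about 8 in all and at most 12, crops included, and the job is handed in when it is done.

Besides the shell and the picture viewer there is one more tool, called after "Emit:" as name(argument=value, ...), one argument or row to a line, values as JSON. apply_moves: Moves the arm, as the interface text tells. Its arguments: {"type":"object","properties":{"increments":{"type":"array","items":{"type":"object","properties":{"gripper":{"type":"number"},"delta_pos":{"type":"array","items":{"type":"number"}},"dr":{"type":"array","items":{"type":"number"}}}}}},"required":["increments"]}

```bash
mkdir -p pics
cat > h.py <<'E'
import numpy as np, cv2
from workcell import ctrl
def grab(n):
    d=ctrl.get_image(n); d['R']=cv2.Rodrigues(np.array(d['rvec'],float))[0]; d['t']=np.array(d['tvec'],float).ravel(); return d
def save(d,f): cv2.imwrite('pics/'+f,d['img'][:,:,::-1])
def cloud(d):
    h,w=d['range_z'].shape; u,v=np.meshgrid(np.arange(w),np.arange(h)); K=np.array(d['mtx'])
    z=d['range_z'].astype(float)
    P=np.stack([(u-K[0,2])/K[0,0]*z,(v-K[1,2])/K[1,1]*z,z],-1)
    P=(P-d['t'])@d['R']; P[z<=0]=np.nan; return P
def plane(d,u,v,z0):
    K=np.array(d['mtx']); r=np.array([(u-K[0,2])/K[0,0],(v-K[1,2])/K[1,1],1])@d['R']
    c=-d['R'].T@d['t']; return c+r*(z0-c[2])/r[2]
E
python3 - <<'E'
from h import *
a=grab('top');b=grab('side')
for d in(a,b): print(-d['R'].T@d['t'],d['R'][2],d['mtx'][0][0])
save(a,'top0.png');save(b,'side0.png')
np.save('top0.npy',a,allow_pickle=True);np.save('side0.npy',b,allow_pickle=True)
o=ctrl.get_obs();print(o)
E
```

```text
[498.12782525 -27.8842562  805.27334167] [ 0.098491    0.01380129 -0.99504223] 362.32248927254926
[425.30741602 512.61837705 633.33800481] [ 0.21041727 -0.66250497 -0.71889619] 352.2446154136143
{'t': 0.1, 'qpos': array([ 1.22397205e+00,  4.23778568e-01,  1.63057773e+00, -4.11484966e-06,
        1.08860108e+00, -1.90123914e-02]), 'qvel': array([-1.62630658e-03, -2.71843179e-04, -4.41586956e-03,  3.50141251e-04,
        6.83787275e-05,  3.71439776e-04]), 'joint_torque': array([ 5.43053793e-04, -5.45621681e+01, -2.74322069e+01,  6.46375492e-02,
        1.88738859e-02, -3.15442367e-05]), 'ee_pos': array([201.05494565, 591.27623554, 229.98467425]), 'orientation': array([ 0.25620311,  1.55568926, -0.25831991]), 'ft_force': array([ 0.01327236, -0.43687805, -0.36024358]), 'moment': array([-0.04217791, -0.02915648,  0.02427056]), 'width': 87.63945069312463}
```

View pics/top0.png

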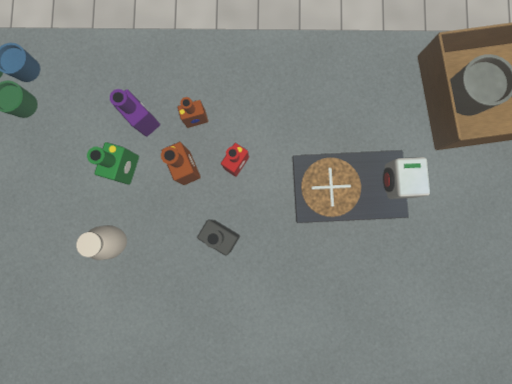

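View pics/side0.png

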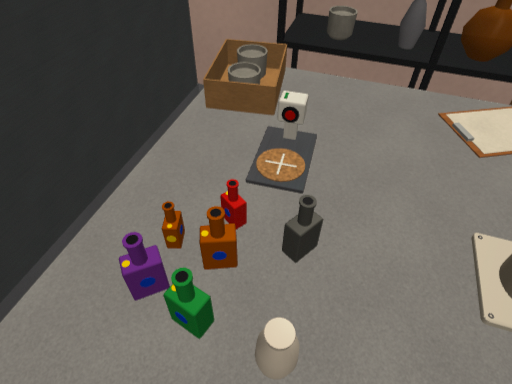

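The top view shows the large amber bottle with its lip at (170,155) and shoulder at about (183,165). The cross is at (331,187), the reader head at (412,177) and the grey bottle at (217,238). The vase is at (95,243). In the side view the amber bottle is at (219,245), with its blue dot towards the camera and the shoulder's yellow dot on its left.

Run:
```python
from h import *
a=np.load('top0.npy',allow_pickle=True).item();b=np.load('side0.npy',allow_pickle=True).item()
r=lambda x:np.round(x,1)
def comp(d,mask,seed):
    n,l=cv2.connectedComponents(mask.astype(np.uint8)); return l==l[seed[1],seed[0]]
for nm,d,seed in(('top',a,(185,170)),('side',b,(212,256))):
    P=cloud(d);hsv=cv2.cvtColor(d['img'],cv2.COLOR_RGB2HSV)
    m=(hsv[...,0]<18)&(hsv[...,1]>150)&(hsv[...,2]>70)&(P[...,2]>25)
    m=comp(d,m,seed); Q=P[m]; print(nm,m.sum(),np.nanmin(Q,0),np.nanmax(Q,0))
    s=Q[(abs(Q[:,2]-95)<5)]
    if len(s)>10: print(' shoulder',len(s),cv2.minAreaRect(s[:,:2].astype(np.float32)))
    x,y,w,h=cv2.boundingRect(m.astype(np.uint8));w+=20;h+=30;y-=15;x-=10
    sub=P[y:y+h,x:x+w].reshape(-1,3); hs=hsv[y:y+h,x:x+w].reshape(-1,3)
    nk=sub[(sub[:,2]>143)&(sub[:,2]<160)]; print(' lip',len(nk),nk.mean(0),cv2.minEnclosingCircle(nk[:,:2].astype(np.float32)))
    for c,mm in(('Y',(hs[:,0]>19)&(hs[:,0]<32)&(hs[:,1]>150)),('B',(hs[:,0]>105)&(hs[:,0]<130)&(hs[:,1]>120)),('W',(hs[:,1]<60)&(hs[:,2]>140))):
        if mm.sum(): print(' ',c,mm.sum(),np.nanmean(sub[mm],0))
    # others
    for n,p in dict(cross=(331,187) if nm=='top' else (281,164),head=(412,180) if nm=='top' else (293,98),lens=(389,180) if nm=='top' else (290,115)).items(): print(' ',n,P[p[1],p[0]])
# tall things map
P=cloud(a);hsv=cv2.cvtColor(a['img'],cv2.COLOR_RGB2HSV)
m=(P[...,2]>13)&(P[...,2]<20)&(np.hypot(*(P[...,:2]-P[187,331,:2]).transpose(2,0,1))<90)
print('pad',m.sum(),cv2.minEnclosingCircle(P[m][:,:2].astype(np.float32)))
v,u=np.nonzero(m&(hsv[...,1]<70)&(hsv[...,2]>150));print('cross',P[v,u].mean(0),(u.min()+u.max())/2,(v.min()+v.max())/2)
cp=(P[v,u][:,:2]-P[v,u][:,:2].mean(0)); 
h=(P[...,2]>139)&(P[...,2]<150)&(np.arange(512)[None]>380)&(np.arange(512)[None]<435)&(np.arange(384)[:,None]>150)&(np.arange(384)[:,None]<210)
print('head',h.sum(),cv2.minAreaRect(P[h][:,:2].astype(np.float32)))
m=(P[...,2]>2)&(P[...,2]<11)&(np.arange(512)[None]>285)&(np.arange(512)[None]<415)&(np.arange(384)[:,None]>145)&(np.arange(384)[:,None]<228)
print('plate',m.sum(),P[m][:,2].mean(),cv2.minAreaRect(P[m][:,:2].astype(np.float32)))
for n,p in dict(purple=(118,98),small=(187,103),green=(97,155),red=(233,153),smoke=(214,238),vase=(90,245),bl=(15,60)).items(): print(n,r(P[p[1],p[0]]))
```

```text
top 506 [581.62392978 107.50281225  90.68315539] [654.74008789 169.94218077 155.48499403]
 shoulder 374 ((618.5668334960938, 138.04978942871094), (66.0441665649414, 41.436771392822266), 24.37302589416504)
 lip 255 [619.1644765  138.17030897 152.68662777] ((619.7785034179688, 138.6124725341797), 16.584918975830078)
  Y 4 [641.06144949 141.48875448 124.73657708]
  W 8 [627.90944887 118.04508259  64.28888649]
  cross [ 578.28707903 -182.38949178   17.03587518]
  head [ 580.62241154 -305.56519434  143.19000072]
  lens [ 582.44675098 -270.75923951  123.26775847]
side 190872 [ -388.72702665 -1606.36225003  -732.57805091] [1563.40490133  475.52603672  247.6559999 ]
 shoulder 3108 ((928.9857177734375, -598.1384887695312), (1643.434326171875, 1340.9261474609375), 78.51385498046875)
 lip 0 [nan nan nan] ((0.0, 0.0), 0.0)
  cross [ 574.7145003 -176.0178977   17.0705275]
  head [ 585.16660613 -298.57801006  142.25760417]
  lens [ 582.66988624 -269.27820206  108.8270221 ]
pad 3201 ((578.3433837890625, -182.40512084960938), 89.9580078125)
cross [ 579.15565998 -182.00860649   16.36647369] 330.5 186.5
head 1233 ((587.8163452148438, -305.95111083984375), (71.69219207763672, 59.853675842285156), 2.9105308055877686)
plate 1151 8.4973060281788 ((582.513916015625, -228.61141967773438), (181.0221405029297, 286.7525939941406), 0.8467064499855042)
purple [724.5 238.8 154.5]
small [730.8 118.9 111.9]
green [617.  272.8 152. ]
red [630.9  25.3 118.1]
smoke [469.7  53.1 153.5]
vase [451.  291.7 117.4]
bl [843.7 512.9  49.9]<stdin>:14: RuntimeWarning: Mean of empty slice.
  ret = um.true_divide(
```

```bash
cat >> h.py <<'E'
from scipy.spatial.transform import Rotation as Ro
def pose():
    o=ctrl.get_obs(); return o,np.array(o['ee_pos']),Ro.from_rotvec(o['orientation'])
def tell(target,yaw=None):
    "delta (cm, tool axes at present) and turn (rad, tool axes) to level tool-down pose with tool y at yaw (deg; None=as is)"
    o,p,R=pose(); M=R.as_matrix(); y=M[:,1]
    if yaw is None: yaw=np.degrees(np.arctan2(y[1],y[0]))
    c,s=np.cos(np.radians(yaw)),np.sin(np.radians(yaw))
    x=np.array([0,0,-1.]);yy=np.array([c,s,0]);T=np.stack([x,yy,np.cross(x,yy)],1)
    print('t',round(o['t'],2),'p',p.round(1),'yaw',round(np.degrees(np.arctan2(y[1],y[0])),2),'q',np.degrees(o['qpos']).round(0),'F',np.round(o['ft_force'],1),'w',round(o['width'],1))
    print('delta cm',(M.T@(np.array(target)-p)/10).round(2),'dr',Ro.from_matrix(M.T@T).as_rotvec().round(4),'axis x',M[:,0].round(4))
E
python3 - <<'E'
from h import *
tell([619,138.5,230])
a=np.load('top0.npy',allow_pickle=True).item();P=cloud(a);hsv=cv2.cvtColor(a['img'],cv2.COLOR_RGB2HSV)
m=(P[...,2]>12)&(P[...,2]<21)&(np.hypot(P[...,0]-579,P[...,1]+182)<60)&(hsv[...,1]<80)&(hsv[...,2]>150)
Q=P[m];D=Q[:,:2]-[579,-182];ax=np.degrees(np.arctan2(D[:,1],D[:,0]));far=np.hypot(*D.T)>15
# angle mod 90 of cross arms
z=np.exp(4j*np.radians(ax[far])).mean();print('cross arms mod90',np.degrees(np.angle(z))/4,len(Q))
m=(P[...,2]>10)&(P[...,2]<21)&(np.hypot(P[...,0]-579,P[...,1]+182)<80)&(hsv[...,1]>100);print('pad',m.sum(),cv2.minEnclosingCircle(P[m][:,:2].astype(np.float32)),P[m].mean(0))
# dark plate long edges by colour
g=(a['img'].max(2)<65)&(abs(P[...,2]-8)<7)&(P[...,1]<-110)&(P[...,1]>-340)&(abs(P[...,0]-585)<110)
print('plate',g.sum(),cv2.minAreaRect(P[g][:,:2].astype(np.float32)))
E
```

```text
t 0.1 p [201.1 591.3 230. ] yaw 71.22 q [70. 24. 93. -0. 62. -1.] F [ 0.  -0.4 -0.4] w 87.6
delta cm [ 4.000e-02 -2.941e+01  5.415e+01] dr [-0.     -0.      0.0014] axis x [-5.0e-04 -1.3e-03 -1.0e+00]
cross arms mod90 3.517621523073508 294
pad 2184 ((579.40087890625, -181.94102478027344), 63.23714065551758) [ 578.3551332  -182.64097127   16.09531048]
plate 4 ((592.7095947265625, -298.06463623046875), (33.539306640625, 2.9159979820251465), 4.753476142883301)
```

Emit:
apply_moves(
  increments=[
    {"gripper": 100, "delta_pos": [0, -0.5, 0.9], "dr": [0, 0, 0]},
    {"gripper": 100, "delta_pos": [0, -1.0, 1.8], "dr": [0, 0, 0]},
    {"gripper": 100, "delta_pos": [0, -1.5, 2.8], "dr": [0, 0, 0]},
    {"gripper": 100, "delta_pos": [0, -1.7, 3.1], "dr": [0, 0, 0]},
    {"gripper": 100, "delta_pos": [0, -1.7, 3.1], "dr": [0, 0, 0]},
  ],
)

```text
t: 0.52
ee_pos: [292.0, 491.8, 230.4]
orientation: [0.256, 1.556, -0.257]
ft_force: [0.8, 0.2, -0.1]
width: 88.0
```

Emit:
apply_moves(
  increments=[
    {"gripper": 100, "delta_pos": [0, -1.7, 3.1], "dr": [0, 0, 0]},
    {"gripper": 100, "delta_pos": [0, -1.7, 3.1], "dr": [0, 0, 0]},
    {"gripper": 100, "delta_pos": [0, -1.7, 3.1], "dr": [0, 0, 0]},
    {"gripper": 100, "delta_pos": [0, -1.7, 3.1], "dr": [0, 0, 0]},
    {"gripper": 100, "delta_pos": [0, -1.7, 3.1], "dr": [0, 0, 0]},
  ],
)

```text
t: 0.93
ee_pos: [411.7, 360.9, 230.6]
orientation: [0.257, 1.556, -0.258]
ft_force: [1.4, -0.5, -0.0]
width: 87.5
```

Emit:
apply_moves(
  increments=[
    {"gripper": 100, "delta_pos": [0, -1.7, 3.1], "dr": [0, 0, 0]},
    {"gripper": 100, "delta_pos": [0, -1.7, 3.1], "dr": [0, 0, 0]},
    {"gripper": 100, "delta_pos": [0, -1.7, 3.1], "dr": [0, 0, 0]},
    {"gripper": 100, "delta_pos": [0, -1.7, 3.1], "dr": [0, 0, 0]},
    {"gripper": 100, "delta_pos": [0, -1.7, 3.1], "dr": [0, 0, 0]},
  ],
)

```text
t: 1.35
ee_pos: [530.9, 230.4, 230.6]
orientation: [0.257, 1.556, -0.258]
ft_force: [0.9, 0.3, 0.1]
width: 87.7
```

Emit:
apply_moves(
  increments=[
    {"gripper": 100, "delta_pos": [0, -1.7, 3.1], "dr": [0, 0, 0]},
    {"gripper": 100, "delta_pos": [0, -1.2, 2.2], "dr": [0, 0, 0]},
    {"gripper": 100, "delta_pos": [0, -0.4, 0.7], "dr": [0, 0, 0]},
    {"gripper": 100, "delta_pos": [0, 0, 0], "dr": [0, 0, 0]},
    {"gripper": 100, "delta_pos": [0, 0, 0], "dr": [0, 0, 0]},
  ],
)

```text
t: 1.77
ee_pos: [575.6, 181.9, 230.3]
orientation: [0.258, 1.556, -0.258]
ft_force: [-0.1, 0.1, -0.9]
width: 87.8
```

Run:
```python
from h import *
tell([619,138.5,230])
w=grab('wrist');save(w,'w1.png');print(-w['R'].T@w['t'],w['mtx'])
# equidistant cloud
def wc(d):
    h,ww=d['range_z'].shape;K=np.array(d['mtx']);u,v=np.meshgrid(np.arange(ww),np.arange(h))
    a=(u-K[0,2])/K[0,0];b=(v-K[1,2])/K[1,1];r=np.hypot(a,b)+1e-9;z=d['range_z'].astype(float)
    P=np.stack([np.tan(r)*a/r*z,np.tan(r)*b/r*z,z],-1);P=(P-d['t'])@d['R'];P[z<=0]=np.nan;return P
P=wc(w);hsv=cv2.cvtColor(w['img'],cv2.COLOR_RGB2HSV)
nr=np.hypot(P[...,0]-619,P[...,1]-138.5)<45
l=nr&(abs(P[...,2]-153)<5);print('lip',l.sum(),P[l].mean(0),cv2.minEnclosingCircle(P[l][:,:2].astype(np.float32)))
s=nr&(abs(P[...,2]-95)<5);print('shoulder',s.sum(),cv2.minAreaRect(P[s][:,:2].astype(np.float32)))
y=nr&(hsv[...,0]>19)&(hsv[...,0]<32)&(hsv[...,1]>150);print('Y',y.sum(),P[y].mean(0) if y.any() else 0)
```

```text
t 1.77 p [575.6 181.9 230.3] yaw 71.16 q [ 16.  23.  96.   0.  61. -55.] F [-0.1  0.1 -0.9] w 87.8
delta cm [ 0.03 -2.71  5.51] dr [-0.     -0.0011  0.0003] axis x [-0.0011  0.     -1.    ]
[508.0573702  204.97609126 384.54175702] [[297.31863964   0.         256.52099948]
 [  0.         297.31863964 191.27745961]
 [  0.           0.           1.        ]]
lip 1001 [618.47098534 141.12093331 153.19401743] ((619.8519287109375, 140.63412475585938), 16.963464736938477)
shoulder 1610 ((619.3955078125, 141.0839385986328), (70.3604965209961, 42.974674224853516), 25.480937957763672)
Y 103 [640.18289593 152.05753894 100.08469544]
```

View pics/w1.png

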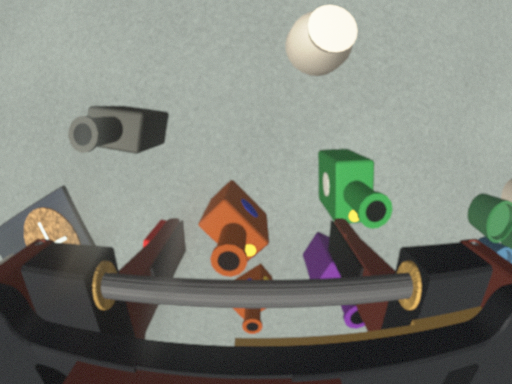

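The wrist view shows the amber bottle at (230,225), its lip ring at (228,260) and the shoulder's yellow dot at (250,250). The wrist depth agrees with the top camera to 2 mm. Now centring and going down.

Emit:
apply_moves(
  increments=[
    {"gripper": 100, "delta_pos": [0, -0.8, 1.7], "dr": [0, 0, 0]},
    {"gripper": 100, "delta_pos": [0, -1.0, 2.1], "dr": [0, 0, 0]},
    {"gripper": 100, "delta_pos": [0, -0.8, 1.7], "dr": [0, 0, 0]},
    {"gripper": 100, "delta_pos": [0, 0, 0], "dr": [0, 0, 0]},
    {"gripper": 100, "delta_pos": [0, 0, 0], "dr": [0, 0, 0]},
  ],
)

```text
t: 2.23
ee_pos: [619.8, 140.1, 230.5]
orientation: [0.258, 1.556, -0.258]
ft_force: [0.5, 0.1, -0.6]
width: 87.7
```

Emit:
apply_moves(
  increments=[
    {"gripper": 100, "delta_pos": [1.5, 0, 0], "dr": [0, 0, 0]},
    {"gripper": 100, "delta_pos": [2.0, 0, 0], "dr": [0, 0, 0]},
    {"gripper": 100, "delta_pos": [2.0, 0, 0], "dr": [0, 0, 0]},
    {"gripper": 100, "delta_pos": [1.5, 0, 0], "dr": [0, 0, 0]},
    {"gripper": 100, "delta_pos": [0, 0, 0], "dr": [0, 0, 0]},
  ],
)

```text
t: 2.65
ee_pos: [616.8, 140.5, 157.4]
orientation: [0.255, 1.562, -0.258]
ft_force: [-0.1, -0.1, 0.2]
width: 87.5
```

```bash
python3 -c "
from h import *
tell([619.3,139.8,113])"
```

```text
t 2.65 p [616.8 140.5 157.4] yaw 71.28 q [ 12.  30.  95.   0.  55. -60.] F [-0.1 -0.1  0.2] w 87.5
delta cm [4.44 0.03 0.28] dr [-0.     -0.0056  0.0029] axis x [-0.0063 -0.001  -1.    ]
```

Emit:
apply_moves(
  increments=[
    {"gripper": 100, "delta_pos": [1.5, 0, 0], "dr": [0, 0, 0]},
    {"gripper": 100, "delta_pos": [1.5, 0, 0], "dr": [0, 0, 0]},
    {"gripper": 100, "delta_pos": [1.4, 0, 0], "dr": [0, 0, 0]},
    {"gripper": 100, "delta_pos": [0, 0, 0], "dr": [0, 0, 0]},
    {"gripper": 100, "delta_pos": [0, 0, 0], "dr": [0, 0, 0]},
  ],
)

```text
t: 3.07
ee_pos: [619.4, 140.2, 116.5]
orientation: [0.257, 1.557, -0.257]
ft_force: [-0.7, -0.2, 0.6]
width: 87.5
```

```bash
python3 -c "
from h import *
tell([619.3,139.8,113])"
```

```text
t 3.07 p [619.4 140.2 116.5] yaw 71.24 q [ 12.  33.  96.   0.  51. -60.] F [-0.7 -0.2  0.6] w 87.5
delta cm [ 0.35 -0.04  0.  ] dr [-0.     -0.0012  0.0006] axis x [-1.4e-03 -2.0e-04 -1.0e+00]
```

Emit:
apply_moves(
  increments=[
    {"gripper": 0, "delta_pos": [0.3, 0, 0], "dr": [0, 0, 0]},
    {"gripper": 0, "delta_pos": [0, 0, 0], "dr": [0, 0, 0]},
    {"gripper": 0, "delta_pos": [0, 0, 0], "dr": [0, 0, 0]},
    {"gripper": 0, "delta_pos": [0, 0, 0], "dr": [0, 0, 0]},
    {"gripper": 0, "delta_pos": [0, 0, 0], "dr": [0, 0, 0]},
  ],
)

```text
t: 3.48
ee_pos: [620.2, 139.8, 114.2]
orientation: [0.257, 1.555, -0.257]
ft_force: [0.4, -0.7, 0.5]
width: 58.4
```

Emit:
apply_moves(
  increments=[
    {"gripper": 0, "delta_pos": [0, 0, 0], "dr": [0, 0, 0]},
    {"gripper": 0, "delta_pos": [0, 0, 0], "dr": [0, 0, 0]},
    {"gripper": 0, "delta_pos": [0, 0, 0], "dr": [0, 0, 0]},
    {"gripper": 0, "delta_pos": [0, 0, 0], "dr": [0, 0, 0]},
    {"gripper": 0, "delta_pos": [0, 0, 0], "dr": [0, 0, 0]},
  ],
)

```text
t: 3.9
ee_pos: [620.0, 139.8, 113.6]
orientation: [0.257, 1.555, -0.257]
ft_force: [0.6, -0.0, 0.1]
width: 27.2
```

```bash
python3 -c "
from h import *
tell([619.3,139.8,260])"
```

```text
t 3.9 p [620.  139.8 113.6] yaw 71.22 q [ 12.  33.  96.   0.  51. -60.] F [ 0.6 -0.   0.1] w 27.2
delta cm [-14.64  -0.03  -0.07] dr [-0.      0.     -0.0001] axis x [ 0.e+00  1.e-04 -1.e+00]
```

Emit:
apply_moves(
  increments=[
    {"gripper": 0, "delta_pos": [0, 0, 0], "dr": [0, 0, 0]},
    {"gripper": 0, "delta_pos": [0, 0, 0], "dr": [0, 0, 0]},
    {"gripper": 0, "delta_pos": [-0.3, 0, 0], "dr": [0, 0, 0]},
    {"gripper": 0, "delta_pos": [-0.7, 0, 0], "dr": [0, 0, 0]},
    {"gripper": 0, "delta_pos": [-1.2, 0, 0], "dr": [0, 0, 0]},
  ],
)

```text
t: 4.32
ee_pos: [618.8, 139.5, 134.9]
orientation: [0.256, 1.558, -0.258]
ft_force: [-0.2, 0.7, -4.3]
width: 27.7
```

Emit:
apply_moves(
  increments=[
    {"gripper": 0, "delta_pos": [-1.6, 0, 0], "dr": [0, 0, 0]},
    {"gripper": 0, "delta_pos": [-1.8, 0, 0], "dr": [0, 0, 0]},
    {"gripper": 0, "delta_pos": [-1.8, 0, 0], "dr": [0, 0, 0]},
    {"gripper": 0, "delta_pos": [-1.8, 0, 0], "dr": [0, 0, 0]},
    {"gripper": 0, "delta_pos": [-1.8, 0, 0], "dr": [0, 0, 0]},
  ],
)

```text
t: 4.73
ee_pos: [619.9, 139.8, 225.7]
orientation: [0.257, 1.555, -0.257]
ft_force: [-0.1, -1.0, -2.2]
width: 27.6
```

Emit:
apply_moves(
  increments=[
    {"gripper": 0, "delta_pos": [-1.6, 0, 0], "dr": [0, 0, 0]},
    {"gripper": 0, "delta_pos": [-1.2, 0, 0], "dr": [0, 0, 0]},
    {"gripper": 0, "delta_pos": [-0.7, 0, 0], "dr": [0, 0, 0]},
    {"gripper": 0, "delta_pos": [-0.3, 0, 0], "dr": [0, 0, 0]},
    {"gripper": 0, "delta_pos": [0, 0, 0], "dr": [0, 0, 0]},
  ],
)

```text
t: 5.15
ee_pos: [620.1, 139.8, 262.3]
orientation: [0.257, 1.555, -0.257]
ft_force: [0.1, 0.6, -3.3]
width: 27.7
```

```bash
python3 -c "
from h import *
tell([579,-182,280])"
```

```text
t 5.15 p [620.1 139.8 262.3] yaw 71.22 q [ 12.  23.  90.  -0.  66. -60.] F [ 0.1  0.6 -3.3] w 27.7
delta cm [ -1.78 -31.79   6.47] dr [-0.      0.0006 -0.0003] axis x [ 7.e-04  1.e-04 -1.e+00]
```

Emit:
apply_moves(
  increments=[
    {"gripper": 0, "delta_pos": [0, -0.6, 0.12], "dr": [0, 0, 0]},
    {"gripper": 0, "delta_pos": [0, -1.2, 0.24], "dr": [0, 0, 0]},
    {"gripper": 0, "delta_pos": [0, -1.8, 0.37], "dr": [0, 0, 0]},
    {"gripper": 0, "delta_pos": [0, -2.2, 0.45], "dr": [0, 0, 0]},
    {"gripper": 0, "delta_pos": [0, -2.4, 0.49], "dr": [0, 0, 0]},
  ],
)

```text
t: 5.57
ee_pos: [608.5, 55.4, 260.5]
orientation: [0.256, 1.557, -0.257]
ft_force: [0.6, 0.2, -3.1]
width: 27.1
```

Emit:
apply_moves(
  increments=[
    {"gripper": 0, "delta_pos": [0, -2.4, 0.49], "dr": [0, 0, 0]},
    {"gripper": 0, "delta_pos": [0, -2.4, 0.49], "dr": [0, 0, 0]},
    {"gripper": 0, "delta_pos": [0, -2.4, 0.49], "dr": [0, 0, 0]},
    {"gripper": 0, "delta_pos": [0, -2.4, 0.49], "dr": [0, 0, 0]},
    {"gripper": 0, "delta_pos": [0, -2.4, 0.49], "dr": [0, 0, 0]},
  ],
)

```text
t: 5.98
ee_pos: [592.7, -66.8, 260.7]
orientation: [0.257, 1.557, -0.258]
ft_force: [-0.7, -0.9, -3.1]
width: 27.7
```

Emit:
apply_moves(
  increments=[
    {"gripper": 0, "delta_pos": [0, -2.4, 0.49], "dr": [0, 0, 0]},
    {"gripper": 0, "delta_pos": [0, -2.4, 0.49], "dr": [0, 0, 0]},
    {"gripper": 0, "delta_pos": [0, -2.2, 0.45], "dr": [0, 0, 0]},
    {"gripper": 0, "delta_pos": [0, -1.8, 0.37], "dr": [0, 0, 0]},
    {"gripper": 0, "delta_pos": [0, -1.4, 0.28], "dr": [0, 0, 0]},
  ],
)

```text
t: 6.4
ee_pos: [579.5, -170.3, 260.7]
orientation: [0.258, 1.557, -0.259]
ft_force: [0.8, -0.6, -3.5]
width: 27.4
```

Emit:
apply_moves(
  increments=[
    {"gripper": 0, "delta_pos": [0, -0.9, 0.18], "dr": [0, 0, 0]},
    {"gripper": 0, "delta_pos": [0, -0.5, 0.1], "dr": [0, 0, 0]},
    {"gripper": 0, "delta_pos": [0, 0, 0], "dr": [0, 0, 0]},
    {"gripper": 0, "delta_pos": [0, 0, 0], "dr": [0, 0, 0]},
    {"gripper": 0, "delta_pos": [0, 0, 0], "dr": [0, 0, 0]},
  ],
)

```text
t: 6.82
ee_pos: [579.0, -181.3, 261.6]
orientation: [0.257, 1.556, -0.256]
ft_force: [0.6, -0.5, -2.5]
width: 27.7
```

Run:
```python
from h import *
tell([579,-182,173.6],71.2-21.6)
b=grab('side');save(b,'s2.png');P=cloud(b)
a=grab('top');A=cloud(a)
for n,Q in(('side',P),('top',A)):
    nr=np.hypot(Q[...,0]-579,Q[...,1]+182)<50
    s=nr&(Q[...,2]>70)&(Q[...,2]<270);print(n,s.sum(),np.nanmin(Q[s],0),np.nanmax(Q[s],0))
    hsv=cv2.cvtColor((b if n=='side' else a)['img'],cv2.COLOR_RGB2HSV)
    for c,mm in(('Y',(hsv[...,0]>19)&(hsv[...,0]<32)),('B',(hsv[...,0]>105)&(hsv[...,0]<130))):
        mm=mm&s&(hsv[...,1]>130)
        if mm.sum(): print(c,mm.sum(),Q[mm].mean(0))
# blue-face normal from side depth
hsv=cv2.cvtColor(b['img'],cv2.COLOR_RGB2HSV)
m=(np.hypot(P[...,0]-579,P[...,1]+182)<50)&(hsv[...,0]>105)&(hsv[...,0]<130)&(hsv[...,1]>130)
Q=P[m]; 
if len(Q)>10:
    n=np.linalg.svd(Q-Q.mean(0))[2][2];n*=np.sign(n[1]);print('blue normal',n,np.degrees(np.arctan2(n[1],n[0])))
```

```text
t 6.82 p [ 579.  -181.3  261.6] yaw 71.26 q [-19.  21.  94.   0.  65. -90.] F [ 0.6 -0.5 -2.5] w 27.7
delta cm [ 8.8  -0.07  0.02] dr [ 3.781e-01 -3.000e-04 -2.000e-04] axis x [-2.e-04  3.e-04 -1.e+00]
side 1574 [ 537.11339626 -208.93546563  146.94183493] [ 616.10442232 -144.1392835   269.90242947]
Y 43 [ 605.01092137 -168.4381522   216.66077302]
B 99 [ 567.60478369 -159.2550013   197.98210412]
top 714 [ 539.41052585 -192.41544847  151.15334876] [ 608.22412922 -149.30768135  245.446239  ]
B 3 [ 570.02205352 -161.64797826  204.875506  ]
blue normal [-0.43262717  0.90146161 -0.0141667 ] 115.63716212529455
```

View pics/s2.png

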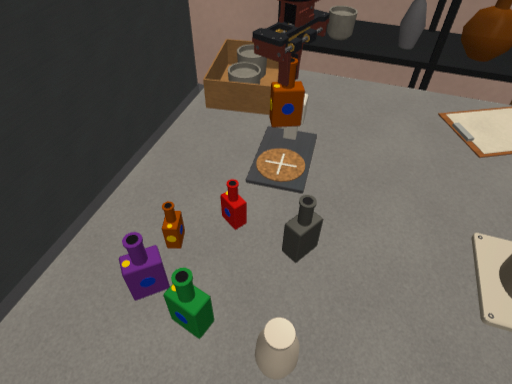

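Held upright, with the blue face's normal at 115.6°, so a turn of about -22° shows white. Lowering and turning.

Emit:
apply_moves(
  increments=[
    {"gripper": 0, "delta_pos": [0.5, -0.07, 0], "dr": [0.04, 0, 0]},
    {"gripper": 0, "delta_pos": [1.0, 0, 0], "dr": [0.04, 0, 0]},
    {"gripper": 0, "delta_pos": [1.2, 0, 0], "dr": [0.045, 0, 0]},
    {"gripper": 0, "delta_pos": [1.3, 0, 0], "dr": [0.045, 0, 0]},
    {"gripper": 0, "delta_pos": [1.3, 0, 0], "dr": [0.045, 0, 0]},
  ],
)

```text
t: 7.33
ee_pos: [579.1, -182.1, 208.4]
orientation: [0.426, 1.528, -0.426]
ft_force: [-0.2, 0.8, -3.6]
width: 27.5
```

Emit:
apply_moves(
  increments=[
    {"gripper": 0, "delta_pos": [1.2, 0, 0], "dr": [0.045, 0, 0]},
    {"gripper": 0, "delta_pos": [1.0, 0, 0], "dr": [0.042, 0, 0]},
    {"gripper": 0, "delta_pos": [0.8, 0, 0], "dr": [0.04, 0, 0]},
    {"gripper": 0, "delta_pos": [0.5, 0, 0], "dr": [0.04, 0, 0]},
    {"gripper": 0, "delta_pos": [0, 0, 0], "dr": [0, 0, 0]},
  ],
)

```text
t: 7.75
ee_pos: [578.2, -181.9, 172.5]
orientation: [0.556, 1.501, -0.556]
ft_force: [-0.0, -0.5, -3.6]
width: 27.5
```

Emit:
apply_moves(
  increments=[
    {"gripper": 0, "delta_pos": [0, 0, 0], "dr": [0, 0, 0]},
    {"gripper": 0, "delta_pos": [0, 0, 0], "dr": [0, 0, 0]},
    {"gripper": 0, "delta_pos": [0, 0, 0], "dr": [0, 0, 0]},
    {"gripper": 0, "delta_pos": [0, 0, 0], "dr": [0, 0, 0]},
    {"gripper": 0, "delta_pos": [0, 0, 0], "dr": [0, 0, 0]},
  ],
)

```text
t: 8.17
ee_pos: [579.0, -182.8, 174.1]
orientation: [0.555, 1.498, -0.555]
ft_force: [0.0, 0.6, -3.0]
width: 27.5
```

```bash
cat >> h.py <<'E'
def chk(f):
    tell([579,-182,173.6])
    b=grab('side');save(b,f);P=cloud(b);hsv=cv2.cvtColor(b['img'],cv2.COLOR_RGB2HSV);a=grab('top');A=cloud(a)
    near=(np.hypot(P[...,0]-579,P[...,1]+182)<60)&(P[...,2]>30)&(P[...,2]<165)
    am=near&(hsv[...,1]>100); Q=P[am&(P[...,2]<150)&(P[...,2]>65)]
    print('zmin',np.percentile(P[am][:,2],1),'n',len(Q))
    Q=Q[abs(Q[:,2]-110)<35]; n=np.linalg.svd(Q-Q.mean(0))[2][2];n*=np.sign(n[1]);print('face normal',n.round(3),np.degrees(np.arctan2(n[1],n[0])).round(1),'centre',Q.mean(0).round(1),'rms',np.std((Q-Q.mean(0))@n).round(1))
    for c,mm in(('Y',(hsv[...,0]>19)&(hsv[...,0]<32)&(hsv[...,1]>130)),('B',(hsv[...,0]>105)&(hsv[...,0]<130)&(hsv[...,1]>130)),('W',(hsv[...,1]<50)&(hsv[...,2]>140))):
        mm=mm&near&(P[...,2]<160)
        if mm.sum()>8: print(c,mm.sum(),P[mm].mean(0).round(1))
    s=(np.hypot(A[...,0]-579,A[...,1]+182)<60)&(abs(A[...,2]-155)<5)
    if s.sum()>10: print('top shoulder',s.sum(),cv2.minAreaRect(A[s][:,:2].astype(np.float32)))
E
python3 -c "
from h import *
chk('s3.png')"
```

```text
t 8.17 p [ 579.  -182.8  174.1] yaw 49.35 q [-19.  27.  98.   0.  55. -68.] F [ 0.   0.6 -3. ] w 27.5
delta cm [ 0.05  0.06 -0.05] dr [-0.      0.0007 -0.0003] axis x [ 7.e-04 -2.e-04 -1.e+00]
zmin 62.304967205402434 n 850
face normal [-0.144  0.99   0.002] 98.3 centre [ 572.6 -160.7  111.4] rms 5.4
Y 16 [ 602.6 -180.2  155. ]
B 81 [ 575.8 -158.6  110.5]
top shoulder 162 ((576.9387817382812, -169.0837860107422), (66.95897674560547, 16.36447525024414), 5.19825553894043)
```

Run:
```python
from h import *
def yawfit(Q):
    for _ in range(6):
        c=Q.mean(0);n=np.linalg.svd(Q-c)[2][2];n*=np.sign(n[1]);e=(Q-c)@n;Q=Q[abs(e)<max(3,1.5*e.std())]
    return np.degrees(np.arctan2(n[1],n[0])).round(1),n[2].round(3),len(Q),c.round(1),e.std().round(2)
b=grab('side');P=cloud(b);hsv=cv2.cvtColor(b['img'],cv2.COLOR_RGB2HSV)
near=(np.hypot(P[...,0]-579,P[...,1]+182)<60)&(P[...,2]>68)&(P[...,2]<145)
B=near&(hsv[...,0]>105)&(hsv[...,0]<130)&(hsv[...,1]>130)
print('blue',yawfit(P[B]));c=P[B].mean(0)
print('face',yawfit(P[near&(abs(P[...,0]-c[0])<26)&(abs(P[...,1]-c[1])<8)]))
s=np.load('side0.npy',allow_pickle=True).item();S=cloud(s)
m=(S[...,2]>88)&(S[...,2]<138)&(abs(S[...,0]-584)<40)&(S[...,1]<-255)&(S[...,1]>-295)
print('reader front',yawfit(S[m]),cv2.boundingRect(m.astype(np.uint8)))
h=cv2.cvtColor(s['img'],cv2.COLOR_RGB2HSV);r=((h[...,0]<8)|(h[...,0]>172))&(h[...,1]>150)&m
print('lens',r.sum(),S[r].mean(0))
hh=cv2.cvtColor(s['img'],cv2.COLOR_RGB2HSV);x=(hh[...,1]<80)&(hh[...,2]>150)&(abs(S[...,2]-16)<6)&(np.hypot(S[...,0]-579,S[...,1]+182)<70)
print('cross side',S[x].mean(0),x.sum())
```

```text
blue (np.float64(92.9), np.float64(0.004), 81, array([ 575.7, -158.6,  110.2]), np.float64(1.07))
face (np.float64(92.5), np.float64(0.003), 542, array([ 575.6, -159.2,  108. ]), np.float64(1.1))
reader front (np.float64(94.0), np.float64(0.16), 239, array([ 581.1, -272.2,  116.8]), np.float64(1.52)) (278, 103, 28, 20)
lens 101 [ 583.80363368 -268.28657029  109.78079289]
cross side [ 577.60638201 -180.61004966   14.76409651] 112
```

View pics/s3.png

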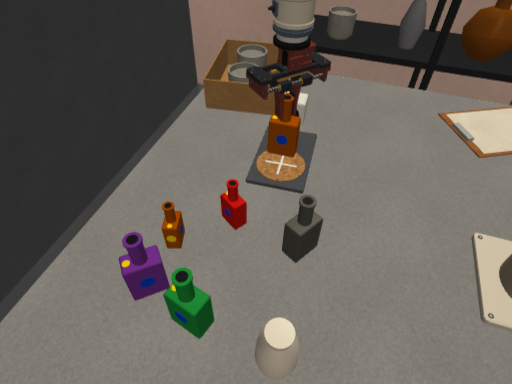

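White is showing. The opposite face's normal measures 92.7° against 93.5–94° for the reader, with the dot at z≈110 over the cross. Holding still, then turning to yellow.

Emit:
apply_moves(
  increments=[
    {"gripper": 0, "delta_pos": [0, 0, 0], "dr": [0, 0, 0]},
    {"gripper": 0, "delta_pos": [0, 0, 0], "dr": [0, 0, 0]},
    {"gripper": 0, "delta_pos": [0, 0, 0], "dr": [0, 0, 0]},
    {"gripper": 0, "delta_pos": [0, 0, 0], "dr": [0, 0, 0]},
    {"gripper": 0, "delta_pos": [0, 0, 0], "dr": [0, 0, 0]},
  ],
)

```text
t: 8.73
ee_pos: [578.7, -182.8, 173.7]
orientation: [0.555, 1.499, -0.555]
ft_force: [0.6, -0.1, -2.5]
width: 27.1
```

Emit:
apply_moves(
  increments=[
    {"gripper": 0, "delta_pos": [0, 0, 0], "dr": [0, 0, 0]},
    {"gripper": 0, "delta_pos": [0, 0, 0], "dr": [0, 0, 0]},
    {"gripper": 0, "delta_pos": [0, 0, 0], "dr": [0, 0, 0]},
    {"gripper": 0, "delta_pos": [0, 0, 0], "dr": [0, 0, 0]},
    {"gripper": 0, "delta_pos": [0, 0, 0], "dr": [0, 0, 0]},
  ],
)

```text
t: 9.15
ee_pos: [578.7, -182.8, 173.7]
orientation: [0.555, 1.499, -0.555]
ft_force: [0.5, 0.4, -3.7]
width: 27.7
```

Emit:
apply_moves(
  increments=[
    {"gripper": 0, "delta_pos": [0, 0, 0], "dr": [0, 0, 0]},
    {"gripper": 0, "delta_pos": [0, 0, 0], "dr": [0, 0, 0]},
    {"gripper": 0, "delta_pos": [0, 0, 0], "dr": [0, 0, 0]},
    {"gripper": 0, "delta_pos": [0, 0, 0], "dr": [0, 0, 0]},
    {"gripper": 0, "delta_pos": [0, 0, 0], "dr": [0, 0, 0]},
  ],
)

```text
t: 9.57
ee_pos: [578.7, -182.8, 173.7]
orientation: [0.555, 1.499, -0.555]
ft_force: [0.1, -1.0, -3.7]
width: 27.9
```

Emit:
apply_moves(
  increments=[
    {"gripper": 0, "delta_pos": [0, 0, 0], "dr": [0.04, 0, 0]},
    {"gripper": 0, "delta_pos": [0, 0, 0], "dr": [0.07, 0, 0]},
    {"gripper": 0, "delta_pos": [0, 0, 0], "dr": [0.1, 0, 0]},
    {"gripper": 0, "delta_pos": [0, 0, 0], "dr": [0.1, 0, 0]},
    {"gripper": 0, "delta_pos": [0, 0, 0], "dr": [0.1, 0, 0]},
  ],
)

```text
t: 9.98
ee_pos: [578.7, -182.8, 173.7]
orientation: [0.875, 1.388, -0.875]
ft_force: [-0.5, -0.6, -2.7]
width: 27.5
```

Emit:
apply_moves(
  increments=[
    {"gripper": 0, "delta_pos": [0, 0, 0], "dr": [0.1, 0, 0]},
    {"gripper": 0, "delta_pos": [0, 0, 0], "dr": [0.1, 0, 0]},
    {"gripper": 0, "delta_pos": [0, 0, 0], "dr": [0.1, 0, 0]},
    {"gripper": 0, "delta_pos": [0, 0, 0], "dr": [0.1, 0, 0]},
    {"gripper": 0, "delta_pos": [0, 0, 0], "dr": [0.1, 0, 0]},
  ],
)

```text
t: 10.4
ee_pos: [578.7, -182.8, 173.7]
orientation: [1.249, 1.183, -1.249]
ft_force: [0.9, 0.2, -3.1]
width: 27.6
```

Emit:
apply_moves(
  increments=[
    {"gripper": 0, "delta_pos": [0, 0, 0], "dr": [0.1, 0, 0]},
    {"gripper": 0, "delta_pos": [0, 0, 0], "dr": [0.1, 0, 0]},
    {"gripper": 0, "delta_pos": [0, 0, 0], "dr": [0.1, 0, 0]},
    {"gripper": 0, "delta_pos": [0, 0, 0], "dr": [0.1, 0, 0]},
    {"gripper": 0, "delta_pos": [0, 0, 0], "dr": [0.1, 0, 0]},
  ],
)

```text
t: 10.82
ee_pos: [578.7, -182.8, 173.7]
orientation: [1.604, 0.894, -1.604]
ft_force: [-0.8, 0.4, -4.0]
width: 27.8
```

Emit:
apply_moves(
  increments=[
    {"gripper": 0, "delta_pos": [0, 0, 0], "dr": [0.08, 0, 0]},
    {"gripper": 0, "delta_pos": [0, 0, 0], "dr": [0.05, 0, 0]},
    {"gripper": 0, "delta_pos": [0, 0, 0], "dr": [0.02, 0, 0]},
    {"gripper": 0, "delta_pos": [0, 0, 0], "dr": [0, 0, 0]},
    {"gripper": 0, "delta_pos": [0, 0, 0], "dr": [0, 0, 0]},
  ],
)

```text
t: 11.23
ee_pos: [578.7, -182.8, 173.7]
orientation: [1.702, 0.794, -1.702]
ft_force: [-0.1, -0.4, -4.0]
width: 27.4
```

Run:
```python
from h import *
tell([579,-182,173.6],49.35-89.5)
b=grab('side');save(b,'s4.png');P=cloud(b)
near=(np.hypot(P[...,0]-579,P[...,1]+182)<60)&(P[...,2]>72)&(P[...,2]<145)&(P[...,1]>-160)
Q=P[near];Q=Q[abs(Q[:,1]-np.percentile(Q[:,1],80))<6]
c=Q.mean(0);n=np.linalg.svd(Q-c)[2][2];n*=np.sign(n[1]);print(len(Q),c,n,np.degrees(np.arctan2(n[1],n[0])),((Q-c)@n).std())
```

```text
t 11.23 p [ 578.7 -182.8  173.7] yaw -39.97 q [-19.  27.  98.  -0.  55.  21.] F [-0.1 -0.4 -4. ] w 27.4
delta cm [ 0.01 -0.03 -0.08] dr [0.0032 0.0001 0.    ] axis x [-1.e-04 -0.e+00 -1.e+00]
438 [ 575.28390285 -146.67798377  109.65671991] [-5.68268054e-02  9.98384038e-01 -1.65289964e-04] 93.2576910983941 1.2641161977771018
```

Yellow is showing, with the face normal at 93.3° and level. Holding, then turning to blue.

Emit:
apply_moves(
  increments=[
    {"gripper": 0, "delta_pos": [0, 0, 0], "dr": [0, 0, 0]},
    {"gripper": 0, "delta_pos": [0, 0, 0], "dr": [0, 0, 0]},
    {"gripper": 0, "delta_pos": [0, 0, 0], "dr": [0, 0, 0]},
    {"gripper": 0, "delta_pos": [0, 0, 0], "dr": [0, 0, 0]},
    {"gripper": 0, "delta_pos": [0, 0, 0], "dr": [0, 0, 0]},
  ],
)

```text
t: 11.7
ee_pos: [578.7, -182.8, 173.7]
orientation: [1.703, 0.793, -1.703]
ft_force: [-0.1, -0.0, -3.4]
width: 27.7
```

Emit:
apply_moves(
  increments=[
    {"gripper": 0, "delta_pos": [0, 0, 0], "dr": [0, 0, 0]},
    {"gripper": 0, "delta_pos": [0, 0, 0], "dr": [0, 0, 0]},
    {"gripper": 0, "delta_pos": [0, 0, 0], "dr": [0, 0, 0]},
    {"gripper": 0, "delta_pos": [0, 0, 0], "dr": [0, 0, 0]},
    {"gripper": 0, "delta_pos": [0, 0, 0], "dr": [0, 0, 0]},
  ],
)

```text
t: 12.12
ee_pos: [578.7, -182.8, 173.7]
orientation: [1.703, 0.793, -1.703]
ft_force: [-1.0, 0.8, -4.0]
width: 27.1
```

Emit:
apply_moves(
  increments=[
    {"gripper": 0, "delta_pos": [0, 0, 0], "dr": [0, 0, 0]},
    {"gripper": 0, "delta_pos": [0, 0, 0], "dr": [0, 0, 0]},
    {"gripper": 0, "delta_pos": [0, 0, 0], "dr": [0, 0, 0]},
    {"gripper": 0, "delta_pos": [0, 0, 0], "dr": [0, 0, 0]},
    {"gripper": 0, "delta_pos": [0, 0, 0], "dr": [0, 0, 0]},
  ],
)

```text
t: 12.53
ee_pos: [578.8, -182.8, 173.7]
orientation: [1.703, 0.793, -1.703]
ft_force: [0.5, -0.3, -3.5]
width: 27.5
```

Emit:
apply_moves(
  increments=[
    {"gripper": 0, "delta_pos": [0, 0, 0], "dr": [0, 0, 0]},
    {"gripper": 0, "delta_pos": [0, 0, 0], "dr": [0, 0, 0]},
    {"gripper": 0, "delta_pos": [0, 0, 0], "dr": [0, 0, 0]},
    {"gripper": 0, "delta_pos": [0, 0, 0], "dr": [0, 0, 0]},
    {"gripper": 0, "delta_pos": [0, 0, 0], "dr": [0, 0, 0]},
  ],
)

```text
t: 12.95
ee_pos: [578.8, -182.8, 173.7]
orientation: [1.703, 0.793, -1.703]
ft_force: [0.7, -0.5, -3.1]
width: 27.3
```

Emit:
apply_moves(
  increments=[
    {"gripper": 0, "delta_pos": [0, 0, 0], "dr": [0.04, 0, 0]},
    {"gripper": 0, "delta_pos": [0, 0, 0], "dr": [0.07, 0, 0]},
    {"gripper": 0, "delta_pos": [0, 0, 0], "dr": [0.1, 0, 0]},
    {"gripper": 0, "delta_pos": [0, 0, 0], "dr": [0.1, 0, 0]},
    {"gripper": 0, "delta_pos": [0, 0, 0], "dr": [0.1, 0, 0]},
  ],
)

```text
t: 13.37
ee_pos: [578.8, -182.8, 173.7]
orientation: [1.968, 0.457, -1.968]
ft_force: [-0.5, -0.7, -3.5]
width: 27.7
```

Emit:
apply_moves(
  increments=[
    {"gripper": 0, "delta_pos": [0, 0, 0], "dr": [0.1, 0, 0]},
    {"gripper": 0, "delta_pos": [0, 0, 0], "dr": [0.1, 0, 0]},
    {"gripper": 0, "delta_pos": [0, 0, 0], "dr": [0.1, 0, 0]},
    {"gripper": 0, "delta_pos": [0, 0, 0], "dr": [0.1, 0, 0]},
    {"gripper": 0, "delta_pos": [0, 0, 0], "dr": [0.1, 0, 0]},
  ],
)

```text
t: 13.78
ee_pos: [578.8, -182.8, 173.7]
orientation: [-2.2, 0.047, 2.2]
ft_force: [0.4, 0.3, -4.1]
width: 27.7
```

Emit:
apply_moves(
  increments=[
    {"gripper": 0, "delta_pos": [0, 0, 0], "dr": [0.1, 0, 0]},
    {"gripper": 0, "delta_pos": [0, 0, 0], "dr": [0.1, 0, 0]},
    {"gripper": 0, "delta_pos": [0, 0, 0], "dr": [0.1, 0, 0]},
    {"gripper": 0, "delta_pos": [0, 0, 0], "dr": [0.1, 0, 0]},
    {"gripper": 0, "delta_pos": [0, 0, 0], "dr": [0.1, 0, 0]},
  ],
)

```text
t: 14.2
ee_pos: [578.8, -182.8, 173.7]
orientation: [-1.915, 0.533, 1.915]
ft_force: [-0.3, 0.4, -2.5]
width: 27.2
```

Emit:
apply_moves(
  increments=[
    {"gripper": 0, "delta_pos": [0, 0, 0], "dr": [0.08, 0, 0]},
    {"gripper": 0, "delta_pos": [0, 0, 0], "dr": [0.05, 0, 0]},
    {"gripper": 0, "delta_pos": [0, 0, 0], "dr": [0.025, 0, 0]},
    {"gripper": 0, "delta_pos": [0, 0, 0], "dr": [0, 0, 0]},
    {"gripper": 0, "delta_pos": [0, 0, 0], "dr": [0, 0, 0]},
  ],
)

```text
t: 14.62
ee_pos: [578.8, -182.8, 173.7]
orientation: [-1.821, 0.657, 1.821]
ft_force: [-1.3, 0.9, -3.2]
width: 27.3
```

Run:
```python
from h import *
tell([579,-182,173.6])
b=grab('side');save(b,'s5.png');P=cloud(b)
near=(np.hypot(P[...,0]-579,P[...,1]+182)<60)&(P[...,2]>72)&(P[...,2]<145)&(P[...,1]>-172)
Q=P[near];Q=Q[abs(Q[:,1]-np.percentile(Q[:,1],60))<6]
c=Q.mean(0);n=np.linalg.svd(Q-c)[2][2];n*=np.sign(n[1]);print(len(Q),c,n,np.degrees(np.arctan2(n[1],n[0])),((Q-c)@n).std())
```

```text
t 14.62 p [ 578.8 -182.8  173.7] yaw -129.67 q [-19.  27.  98.   0.  55. 111.] F [-1.3  0.9 -3.2] w 27.3
delta cm [ 0.01 -0.08  0.03] dr [-0. -0.  0.] axis x [ 0. -0. -1.]
677 [ 575.77702834 -160.94447887  109.87945551] [-6.14466362e-02  9.98110369e-01  4.00630983e-05] 93.5228521669766 1.284978976698133
```

View pics/s5.png

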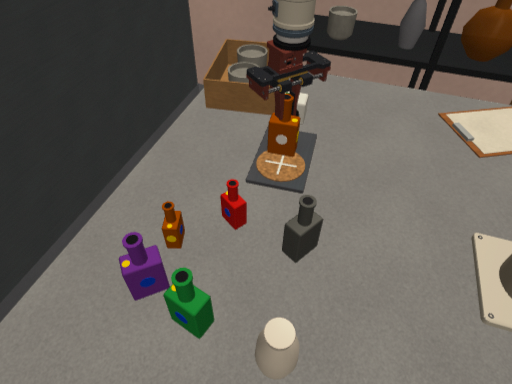

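White now faces away from the lens (282,140), so blue faces it, with the normal at 93.5°. Holding, then lowering 42 mm.

Emit:
apply_moves(
  increments=[
    {"gripper": 0, "delta_pos": [0, 0, 0], "dr": [0, 0, 0]},
    {"gripper": 0, "delta_pos": [0, 0, 0], "dr": [0, 0, 0]},
    {"gripper": 0, "delta_pos": [0, 0, 0], "dr": [0, 0, 0]},
    {"gripper": 0, "delta_pos": [0, 0, 0], "dr": [0, 0, 0]},
    {"gripper": 0, "delta_pos": [0, 0, 0], "dr": [0, 0, 0]},
  ],
)

```text
t: 15.08
ee_pos: [578.7, -182.8, 173.6]
orientation: [-1.82, 0.657, 1.82]
ft_force: [0.0, -0.6, -3.1]
width: 27.4
```

Emit:
apply_moves(
  increments=[
    {"gripper": 0, "delta_pos": [0, 0, 0], "dr": [0, 0, 0]},
    {"gripper": 0, "delta_pos": [0, 0, 0], "dr": [0, 0, 0]},
    {"gripper": 0, "delta_pos": [0, 0, 0], "dr": [0, 0, 0]},
    {"gripper": 0, "delta_pos": [0, 0, 0], "dr": [0, 0, 0]},
    {"gripper": 0, "delta_pos": [0, 0, 0], "dr": [0, 0, 0]},
  ],
)

```text
t: 15.5
ee_pos: [578.7, -182.8, 173.7]
orientation: [-1.82, 0.657, 1.82]
ft_force: [0.9, -0.1, -3.3]
width: 27.7
```

Emit:
apply_moves(
  increments=[
    {"gripper": 0, "delta_pos": [0, 0, 0], "dr": [0, 0, 0]},
    {"gripper": 0, "delta_pos": [0, 0, 0], "dr": [0, 0, 0]},
    {"gripper": 0, "delta_pos": [0, 0, 0], "dr": [0, 0, 0]},
    {"gripper": 0, "delta_pos": [0, 0, 0], "dr": [0, 0, 0]},
    {"gripper": 0, "delta_pos": [0, 0, 0], "dr": [0, 0, 0]},
  ],
)

```text
t: 15.92
ee_pos: [578.7, -182.8, 173.7]
orientation: [-1.82, 0.657, 1.82]
ft_force: [-0.5, 0.0, -2.4]
width: 27.4
```

Emit:
apply_moves(
  increments=[
    {"gripper": 0, "delta_pos": [0, 0, 0], "dr": [0, 0, 0]},
    {"gripper": 0, "delta_pos": [0, 0, 0], "dr": [0, 0, 0]},
    {"gripper": 0, "delta_pos": [0, 0, 0], "dr": [0, 0, 0]},
    {"gripper": 0, "delta_pos": [0, 0, 0], "dr": [0, 0, 0]},
    {"gripper": 0, "delta_pos": [0, 0, 0], "dr": [0, 0, 0]},
  ],
)

```text
t: 16.33
ee_pos: [578.8, -182.8, 173.7]
orientation: [-1.82, 0.657, 1.82]
ft_force: [0.1, -0.0, -2.0]
width: 27.8
```

Emit:
apply_moves(
  increments=[
    {"gripper": 0, "delta_pos": [0.3, 0, 0], "dr": [0, 0, 0]},
    {"gripper": 0, "delta_pos": [0.6, 0, 0], "dr": [0, 0, 0]},
    {"gripper": 0, "delta_pos": [0.8, 0, 0], "dr": [0, 0, 0]},
    {"gripper": 0, "delta_pos": [0.8, 0, 0], "dr": [0, 0, 0]},
    {"gripper": 0, "delta_pos": [0.7, 0, 0], "dr": [0, 0, 0]},
  ],
)

```text
t: 16.75
ee_pos: [578.3, -182.6, 140.3]
orientation: [-1.819, 0.657, 1.821]
ft_force: [0.4, -0.6, -3.1]
width: 27.7
```

Emit:
apply_moves(
  increments=[
    {"gripper": 0, "delta_pos": [0.5, 0, 0], "dr": [0, 0, 0]},
    {"gripper": 0, "delta_pos": [0.3, 0, 0], "dr": [0, 0, 0]},
    {"gripper": 0, "delta_pos": [0.2, 0, 0], "dr": [0, 0, 0]},
    {"gripper": 0, "delta_pos": [0, 0, 0], "dr": [0, 0, 0]},
    {"gripper": 0, "delta_pos": [0, 0, 0], "dr": [0, 0, 0]},
  ],
)

```text
t: 17.17
ee_pos: [578.9, -182.8, 131.8]
orientation: [-1.82, 0.657, 1.82]
ft_force: [-0.3, -0.3, -2.9]
width: 27.5
```

Emit:
apply_moves(
  increments=[
    {"gripper": 0, "delta_pos": [0, 0, 0], "dr": [0, 0, 0]},
    {"gripper": 0, "delta_pos": [0.05, 0, 0], "dr": [0, 0, 0]},
    {"gripper": 0, "delta_pos": [0.05, 0, 0], "dr": [0, 0, 0]},
    {"gripper": 0, "delta_pos": [0, 0, 0], "dr": [0, 0, 0]},
    {"gripper": 0, "delta_pos": [0, 0, 0], "dr": [0, 0, 0]},
  ],
)

```text
t: 17.58
ee_pos: [578.8, -182.8, 130.8]
orientation: [-1.82, 0.657, 1.82]
ft_force: [-0.1, -0.4, -2.8]
width: 27.1
```

Emit:
apply_moves(
  increments=[
    {"gripper": 0, "delta_pos": [0.04, 0, 0], "dr": [0, 0, 0]},
    {"gripper": 0, "delta_pos": [0.04, 0, 0], "dr": [0, 0, 0]},
    {"gripper": 0, "delta_pos": [0, 0, 0], "dr": [0, 0, 0]},
    {"gripper": 0, "delta_pos": [0, 0, 0], "dr": [0, 0, 0]},
    {"gripper": 0, "delta_pos": [0, 0, 0], "dr": [0, 0, 0]},
  ],
)

```text
t: 18.0
ee_pos: [578.7, -182.8, 129.9]
orientation: [-1.82, 0.657, 1.82]
ft_force: [-0.4, -1.0, -3.5]
width: 27.7
```

Emit:
apply_moves(
  increments=[
    {"gripper": 0, "delta_pos": [0.03, 0, 0], "dr": [0, 0, 0]},
    {"gripper": 0, "delta_pos": [0.03, 0, 0], "dr": [0, 0, 0]},
    {"gripper": 0, "delta_pos": [0, 0, 0], "dr": [0, 0, 0]},
    {"gripper": 0, "delta_pos": [0, 0, 0], "dr": [0, 0, 0]},
    {"gripper": 0, "delta_pos": [0, 0, 0], "dr": [0, 0, 0]},
  ],
)

```text
t: 18.42
ee_pos: [578.9, -182.9, 129.6]
orientation: [-1.82, 0.657, 1.82]
ft_force: [-1.5, -0.2, 1.1]
width: 27.7
```

Contact: the wrist's vertical force went from -3 to +1 N at exactly the expected height. Releasing and rising.

Emit:
apply_moves(
  increments=[
    {"gripper": 50, "delta_pos": [0, 0, 0], "dr": [0, 0, 0]},
    {"gripper": 100, "delta_pos": [0, 0, 0], "dr": [0, 0, 0]},
    {"gripper": 100, "delta_pos": [0, 0, 0], "dr": [0, 0, 0]},
    {"gripper": 100, "delta_pos": [0, 0, 0], "dr": [0, 0, 0]},
    {"gripper": 100, "delta_pos": [0, 0, 0], "dr": [0, 0, 0]},
  ],
)

```text
t: 18.83
ee_pos: [578.8, -182.8, 129.3]
orientation: [-1.82, 0.657, 1.82]
ft_force: [-0.9, -0.1, 1.2]
width: 57.1
```

Emit:
apply_moves(
  increments=[
    {"gripper": 100, "delta_pos": [0, 0, 0], "dr": [0, 0, 0]},
    {"gripper": 100, "delta_pos": [0, 0, 0], "dr": [0, 0, 0]},
    {"gripper": 100, "delta_pos": [0, 0, 0], "dr": [0, 0, 0]},
    {"gripper": 100, "delta_pos": [0, 0, 0], "dr": [0, 0, 0]},
    {"gripper": 100, "delta_pos": [0, 0, 0], "dr": [0, 0, 0]},
  ],
)

```text
t: 19.25
ee_pos: [578.7, -182.8, 129.3]
orientation: [-1.82, 0.657, 1.82]
ft_force: [0.6, 0.0, 0.5]
width: 87.0
```

Emit:
apply_moves(
  increments=[
    {"gripper": 100, "delta_pos": [0, 0, 0], "dr": [0, 0, 0]},
    {"gripper": 100, "delta_pos": [-0.5, 0, 0], "dr": [0, 0, 0]},
    {"gripper": 100, "delta_pos": [-1.0, 0, 0], "dr": [0, 0, 0]},
    {"gripper": 100, "delta_pos": [-1.5, 0, 0], "dr": [0, 0, 0]},
    {"gripper": 100, "delta_pos": [-2, 0, 0], "dr": [0, 0, 0]},
  ],
)

```text
t: 19.67
ee_pos: [578.1, -182.6, 179.6]
orientation: [-1.818, 0.657, 1.822]
ft_force: [0.7, -0.5, -0.4]
width: 87.5
```

Emit:
apply_moves(
  increments=[
    {"gripper": 100, "delta_pos": [-2, 0, 0], "dr": [0, 0, 0]},
    {"gripper": 100, "delta_pos": [-2, 0, 0], "dr": [0, 0, 0]},
    {"gripper": 100, "delta_pos": [-1.5, 0, 0], "dr": [0, 0, 0]},
    {"gripper": 100, "delta_pos": [-0.5, 0, 0], "dr": [0, 0, 0]},
    {"gripper": 100, "delta_pos": [0, 0, 0], "dr": [0, 0, 0]},
  ],
)

```text
t: 20.08
ee_pos: [579.7, -183.1, 241.5]
orientation: [-1.824, 0.657, 1.816]
ft_force: [0.1, 0.3, 0.2]
width: 87.6
```

Emit:
apply_moves(
  increments=[
    {"gripper": 100, "delta_pos": [0, 0, 0], "dr": [0, 0, 0]},
    {"gripper": 100, "delta_pos": [0, 0, 0], "dr": [0, 0, 0]},
    {"gripper": 100, "delta_pos": [0, 0, 0], "dr": [0, 0, 0]},
    {"gripper": 100, "delta_pos": [0, 0, 0], "dr": [0, 0, 0]},
    {"gripper": 100, "delta_pos": [0, 0, 0], "dr": [0, 0, 0]},
  ],
)

```text
t: 20.5
ee_pos: [578.4, -182.7, 238.5]
orientation: [-1.819, 0.657, 1.821]
ft_force: [-1.2, 0.2, 0.6]
width: 87.8
```

Run:
```python
from h import *
tell([579,-182,230])
b=grab('side');save(b,'s6.png');P=cloud(b)
m=(np.hypot(P[...,0]-579,P[...,1]+182)<40)&(abs(P[...,2]-168)<6);print('lip',m.sum(),np.nanmean(P[m],0))
a=grab('top');A=cloud(a);z=np.load('top0.npy',allow_pickle=True).item()
for n,p in dict(smoke=(214,238),vase=(90,245)).items():
    s=(slice(p[1]-25,p[1]+25),slice(p[0]-25,p[0]+35));print(n,np.abs(a['img'][s].astype(int)-z['img'][s]).mean())
```

```text
t 20.5 p [ 578.4 -182.7  238.5] yaw -129.72 q [-19.  22.  95.  -0.  62. 111.] F [-1.2  0.2  0.6] w 87.8
delta cm [ 0.85 -0.09 -0.  ] dr [-0.      0.0013 -0.0005] axis x [-1.3e-03  4.0e-04 -1.0e+00]
lip 113 [ 577.16438089 -179.58469827  167.01047844]
smoke 8.996333333333334
vase 10.844444444444445
```

View pics/s6.png

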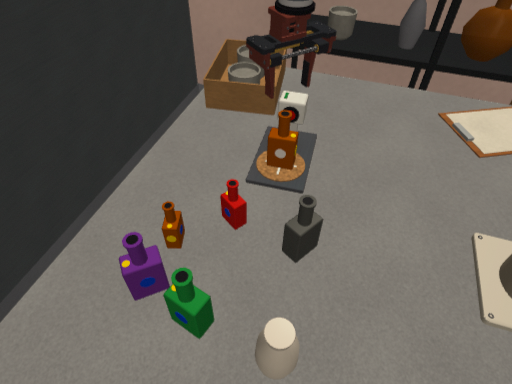

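The bottle stands upright on the pad at (283,150). The gripper is open and well above it, and the grey bottle (302,235) and vase (278,348) are where they were.

```bash
python3 -c "
from workcell import ctrl
print(ctrl.close_job())"
```

```text
the job is handed in; nothing more can be done
None
```

I picked up the amber bottle by its neck and showed the lens its white, yellow and blue dots in that order. I then stood it on the cork pad, let go, and handed the job in after 20.5 s on the robot's clock.

- **Showing the dots:** each dot was held still for more than a second over the cross, at z ≈ 110 mm. The measured face normals were 92.7°, 93.3° and 93.5°. The reader's own axis measured 93–94° in different ways, so each dot was within about 1.5° of square. I inferred each dot's facing from the opposite side of the bottle, because the lens side was hidden from the cameras.
- **Placing the bottle:** it touched the pad gently; the wrist's vertical force went from about -3 N to +1 N at the expected height. In the last picture it stands upright with its lip at about z = 167 mm (169 expected). It is about 2 mm from the cross's position as the top camera sees it, which is within the calibration error.
- **Gripper:** open and clear above the bottle.
- **Smoke-grey bottle and white vase:** they look unmoved in the side view. My before-and-after comparison of the top images proved nothing: it gave a mean difference of 9–11 grey levels for both, and I did not establish the cause.

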